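Clamp the tube rack on the orbital shaker and switch it on

ROBOT

A 6-joint arm with a two-finger parallel gripper is mounted at the origin on a cart in front of the work surface, level with it; the furniture and walls round the work are solid. World frame = base frame: x ahead of the robot, y to its left, z up, the work surface at z = 0. Lengths are in mm, angles in rad, forces in N, time in s.
With the tool pointing down it reaches from about 275 to 750 mm from the base axis. Payload 10.2 kg.
Tool frame: the origin (TCP) lies at the very end of the fingers, on their centre line; the grasp point (between the pads) lies 19 mm behind it; z points along the fingers, y is the line along which they close (so a half turn about z gives the same grasp; the last joint's range is limited). The gripper opens to 85 mm and grips with 20 to 120 N. Pads are 22 mm wide; open, the fingers measure 114 mm over their backs; the gripper's body (76 mm by 85 mm) begins 54 mm behind the grasp point. The pads swing forward as they close: fully open they stand 13 mm farther back than shut.
Start: joints at [1.072, 0.313, 1.498, -0, 1.331, -0.223], TCP at [142.979, 505.161, 231.294] pointing down, gripper open.
Joint ranges: [-2.94, 2.94], [-0.97, 2.17], [0.19, 2.56], [-1.23, 4.37], [0.02, 3.11], [-2.88, 2.88]. Speed limits (rad/s): [2.39, 2.39, 3.01, 3.14, 3.14, 3.14].

INTERFACE

Orientations are given as a unit quaternion [w, x, y, z].
In Python, from rig import * gives the robot as it stands. The module is installed in compiled form; this text tells all that it offers.
- The arm moves only by the shell command python3 -m crank 'ROWS' [FORCE]. ROWS is JSON, a list that holds one entry, the list of rows, each a list of 7 numbers: the shift along the tool's x, y, z in units of 25 mm (1.0 is 25 mm), then the turn, a rotation vector about the tool's x, y, z in units of 8 degrees (1.0 is 8 degrees), then the finger opening in mm, from 0 to 85.4. A call has exactly 8 rows; each row shifts and turns the commanded pose from where the row before left it, along the tool's axes as they then stand; what a row does not reach is not made up. A row lasts 1/10 s, in which the tool goes at most 50 mm and 8.59 degrees, less where a joint would pass 70% of its speed; a pose out of reach is approached as far as the arm can. A call is refused whole if a number of a shift passes 1 or a number of a turn 1, either way. A call with a gripper value outside its range is refused whole. The fingers move at their own pace and stop on an object; FORCE is the grip in N (left out, the last holds). Time passes only in rows, so rows that do not move let the fingers close, or fill a call up. It gives the time, the measured TCP pose, the force, the opening and the grip force at its end, in the units of the state.
- sense(): the state, without advancing time (a new reading comes with each control period).
- capture(name): name is "scene" or "top" or "wrist"; returns the picture (420x560x3 uint8, blue, green, red); there is no depth.
- camera_model(name): a dict with "fx", "fy", "cx", "cy" (pixels), "world_from_camera" (4x4, takes a point from camera to world coordinates); the wrist camera has in their place "T_tool_cam" (4x4, takes a point from camera to tool coordinates, whose origin is the TCP and whose axes are the flange's). Camera axes: x right, y up, looking along -z (the intrinsics and any distortion apply to the point x, -y, -z); pixel columns grow to the right and rows downward; lengths in mm; the calibration is good to about 2 mm. A picture is of the moment at which its call begins: read the wrist's pose just before it. camera_model takes no time and is no camera call.
- finish_job(): hands the job in; it is judged then, once.
The state is a dict: "time_s": time; "joints": joint angles; "dq": joint speeds; "tau": joint torques, N m; "eef_pos": TCP position; "ee_rot": TCP orientation; "force": force on the tool from outside, world axes, zero at the start; "wrist_torque": the same for the moment, N m; "grip_width": opening from 0.0 (shut) to 1.0 (fully open); "grip_force": force on a finger pad.
Only numpy, scipy, OpenCV 4.12 (cv2) and the standard library are available. Lean on these libraries where they do the work, as an engineer would, in place of code of your own. Each camera call takes 0.05 s, during which the arm holds its last target. There are 200 camera calls.

TASK

Start this rack of blood tubes on the shaker: slide the rack gently to the left along the platform until its end is pressed flat against the rubber-faced end stop, then push the red toggle-clamp handle over centre so that it snaps home and pins the rack against the back fence, and finally press the mains rocker on. Feel your way and push lightly all through (no push above about 15 N, the rack against its stop no more than about 10 N), keep the rack upright with its tubes in it, and leave everything else on the bench where it is.

Things in the scene. Friction and masses are not known exactly. Their poses are not given: they have to be found in the camera images.
- shaker: Low white orbital shaker, 310 x 270 x 86 mm, fixed. Origin: centre of its underside; x from its console to its back, y to its left, z up. Console (display, black knob, green rocker) at -x. Black-matted platform: x -82 to +138 mm, y +-131 mm, surface at z = 86 mm. On it: toggle clamp at y = 0 (foot x -80 to +12 mm, 55 mm high without handle), back fence, end stop at the left.
- rack: Polished steel tube rack, 74 (x) x 104 (y) x 106 mm, 5 loose capped tubes in it, 0.45 to 0.66 kg in all. Origin: centre of underside. It stands on the platform, axes about as the shaker's, its tall closed plate (own +x side) towards the back fence. At the start 18 to 60 mm short of the end stop, 1 to 3 mm short of the back fence. It slides with 2 to 6 N.
- rack_end (a point): Where to push the rack: middle of its right-hand end (shaker's -y side), on the edge of its hole plate, 47 mm above its underside; this plate edge, 2 mm thick, and the edge of the tall back plate are all a fingertip meets there. Fingertips 25 to 35 mm above the platform pass below it and push it with the finger's side.
- side_stop: Adjustable end stop at the platform's left: bracket 60 x 18 x 56 mm, fixed on the shaker. Origin: foot of its right (-y) face; axes as the shaker's. Its thumb screw carries a black rubber-faced bar, 56 (x) x 40 mm (z), on springs. The screw is set by hand and not measured: the rubber face stands 32 to 52 mm to the right (-y) of this origin. It gives 0.8 N per mm, 5 mm at most, then is rigid.
- back_fence: Upright aluminium fence, 220 mm long, 62 mm high, along the far edge of the platform, fixed on the shaker; its front face lies at x = 118 mm in the shaker's frame. Origin: middle of its foot.
- clamp_handle (a joint): Toggle-clamp handle (rad): 0 = open, leaning 0.70 from upright towards the console; it swings to the shaker's +x in its x-z plane at y = 0, and its rubber-tipped plunger runs out 18 mm and shoves the rack to the fence. 2 to 8 N at the grip, most just before dead centre at 0.87; then it snaps to a hard stop at 0.92 (0.22 past upright) and stays locked. Let go earlier, it does not hold.
- handle_end (a point): Round outer end of the handle's red grip (grip 17 mm thick, 60 mm long), 102 mm from the pivot. Pivot in the shaker's frame: x -60, y 0, z 130 mm, axis along y. A closed fingertip on the console side of the grip, its tip 45 to 60 mm above the pivot, moving level along the shaker's +x, carries the handle over.
- rocker (a joint): Green mains rocker at the right of the console (rad): 0 = off, the near half (towards the robot, white bar) stands up; 0.36 = on, near half down. It snaps over by itself past 0.18; 3 to 6 N on the near half do it, then it is rigid.
- rocker_on_end (a point): Middle of the top of the rocker's near half (white bar), 12 mm from its hinge axis (which runs along the shaker's y); it goes down 4 mm when pressed. Rocker 34 mm long (x), 23 mm wide (y), in a panel that rises 0.18 rad towards the back; the half stands 6 mm above the panel even when pressed.
- tube_c1: Blood sample tube with coloured cap, 17 mm wide, 92 to 94 mm long, standing loose in a hole of the rack; origin at its lower end, z along it. Stays in the rack.
- tube_c4: Blood sample tube with coloured cap, 17 mm wide, 92 to 94 mm long, standing loose in a hole of the rack; origin at its lower end, z along it. Stays in the rack.
- tube_c5: Blood sample tube with coloured cap, 17 mm wide, 92 to 94 mm long, standing loose in a hole of the rack; origin at its lower end, z along it. Stays in the rack.
- tube_c6: Blood sample tube with coloured cap, 17 mm wide, 92 to 94 mm long, standing loose in a hole of the rack; origin at its lower end, z along it. Stays in the rack.
- tube_c8: Blood sample tube with coloured cap, 17 mm wide, 92 to 94 mm long, standing loose in a hole of the rack; origin at its lower end, z along it. Stays in the rack.
- bottle_amber: Amber reagent bottle, 73 mm wide, 155 mm high, at the back; bystander. Origin under its centre.
- bottle_blue: White bottle with blue cap, 61 mm wide, 130 mm high, at the back; bystander. Origin under its centre.
- label_roll: Roll of white labels, 66 mm wide, 24 mm high, near the front edge; bystander. Origin under its centre.
- marker_1: Black and white marker pen, 131 mm long, lying at the left; bystander. Origin under its middle.
Not all that is in view belongs to the job. What is shaped like the rack but turquoise is not meant.

How it is judged:
By the outcome, as a careful person would: the job done as asked, in the order asked, and still so for the second after the job is handed in, with the robot touching nothing.
It also fails if it takes over 62 s, if anything falls off the work surface, if the arm or the gripper's body presses on something with over 40 N, if the wrist force passes 120 N, or if a joint passes its speed limit or range.

## Working session

There is one attempt and no reset: what is moved stays moved. The work goes in short steps, Python scripts to look and compute and a shell command to move; the robot and the scene stay as the last step left them, time stands still between calls to the robot, and variables do not carry over. Pictures are saved under pics/ and viewed, at most 10 in all, crops included, and the job is handed in when it is done.

```bash
mkdir -p pics
python3 - <<'E'
from rig import *
import cv2
s=sense();print(s)
for n in("scene","top"):
    cv2.imwrite(f"pics/{n}0.png",capture(n)); m=camera_model(n);print(n,m)
print(camera_model("wrist"))
E
```

```text
{'time_s': 0.0, 'joints': array([ 1.07157972e+00,  3.13465906e-01,  1.49842282e+00, -1.98177519e-05,
        1.33099880e+00, -2.23397836e-01]), 'dq': array([ 0.00093208,  0.00081058,  0.00091857, -0.0004137 , -0.00135403,
       -0.00061999]), 'tau': array([-1.42454319e-03, -4.12261641e+01, -2.59737897e+01, -2.20881307e-04,
        4.14822440e-03,  1.46281604e-05]), 'eef_pos': array([142.86758575, 504.9251543 , 230.73230538]), 'ee_rot': array([-2.19864898e-04,  1.37470284e-01,  9.90505680e-01, -6.09037808e-04]), 'force': array([0.30520065, 0.51541055, 0.40859197]), 'wrist_torque': array([0.02489203, 0.0021484 , 0.01600036]), 'grip_force': 0.0, 'grip_width': 0.9972915244590922}
scene {'fx': 534.4244050672247, 'fy': 534.4244050672247, 'cx': 276.8059772878208, 'cy': 211.02654025858496, 'world_from_camera': array([[ 7.99366442e-01,  3.41229670e-01, -4.94545856e-01,
        -4.42707116e+01],
       [-6.00740284e-01,  4.38616740e-01, -6.68375992e-01,
        -7.95254297e+02],
       [-1.11536279e-02,  8.31370956e-01,  5.55605912e-01,
         8.09183796e+02],
       [ 0.00000000e+00,  0.00
[... 285 characters left out ...]
500e-01, -2.01943495e-03,  1.16154059e-02,
         2.57239204e+01],
       [ 1.12412606e-02,  1.33672891e-01,  9.90961751e-01,
         1.25943766e+03],
       [ 0.00000000e+00,  0.00000000e+00,  0.00000000e+00,
         1.00000000e+00]])}
{'fx': 311.83787762975834, 'fy': 311.83787762975834, 'cx': 275.4604872708178, 'cy': 207.36914316983862, 'T_tool_cam': array([[-5.28343081e-04,  9.47740889e-01,  3.19040638e-01,
         8.37192545e+01],
       [ 9.99999759e-01,  3.56801467e-04,  5.96123475e-04,
         1.55425473e+00],
       [ 4.51136425e-04,  3.19040876e-01, -9.47740848e-01,
        -1.41829536e+02],
       [ 0.00000000e+00,  0.00000000e+00,  0.00000000e+00,
         1.00000000e+00]])}
```

View pics/scene0.png

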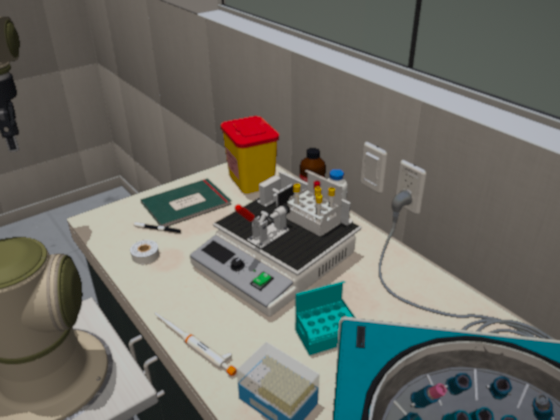

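View pics/top0.png

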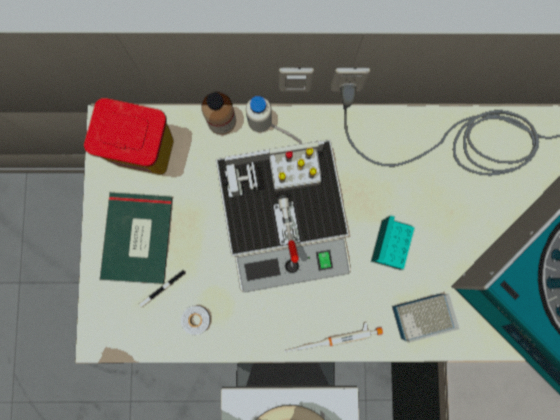

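The scene picture shows the shaker with the steel rack (315,205), the red handle (245,213), and the green rocker (262,280). The turquoise look-alike rack is at (325,315). In the top view the steel rack is at (296,168) on the platform and the turquoise one is at (395,242) on the bench. The steel rack on the shaker platform fits the description, and the crop should confirm it.

Run:
```python
import cv2
a=cv2.imread("pics/top0.png")[132:302,205:365]
b=cv2.imread("pics/scene0.png")[160:320,180:370]
cv2.imwrite("pics/top1.png",cv2.resize(a,None,fx=3.5,fy=3.5,interpolation=cv2.INTER_CUBIC))
cv2.imwrite("pics/sc1.png",cv2.resize(b,None,fx=3.5,fy=3.5,interpolation=cv2.INTER_CUBIC))
```

```text
(no output)
```

View pics/top1.png

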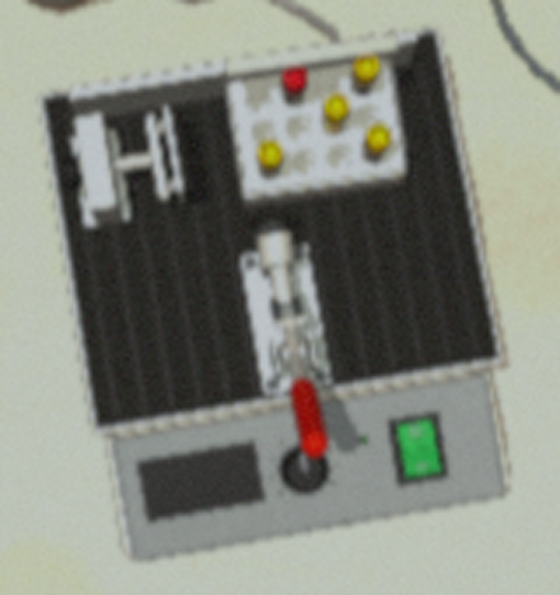

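View pics/sc1.png

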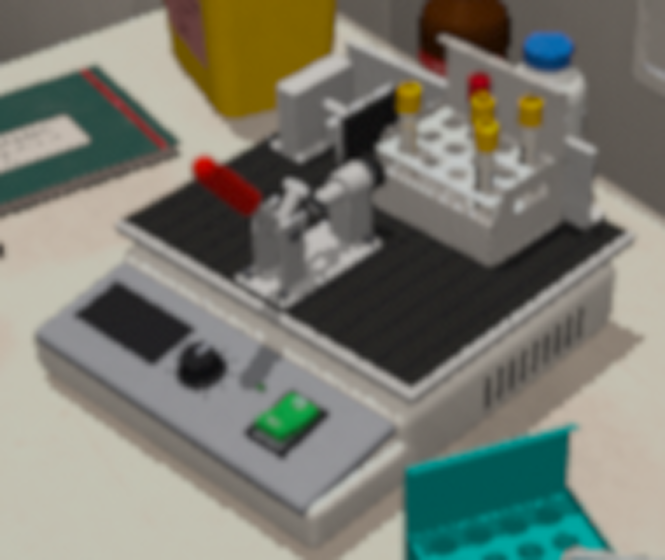

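The crops confirm it: the steel rack with 5 tubes stands against the fence to the right of the end stop, and the clamp handle is open. In the top crop the platform corners are at (97,425), (498,360), (437,33) and (45,100). The rack's right front plate corner is at (405,178). The rocker is at (418,448) and the handle end at (314,442).

```bash
cat > h.py <<'E'
import numpy as np
from rig import *
from scipy.optimize import least_squares
def proj(n,P):
    m=camera_model(n);T=np.linalg.inv(m["world_from_camera"]);p=np.atleast_2d(P)@T[:3,:3].T+T[:3,3]
    return np.c_[m["cx"]+m["fx"]*p[:,0]/-p[:,2],m["cy"]+m["fy"]*-p[:,1]/-p[:,2]]
def ray(n,uv,z):
    m=camera_model(n);W=m["world_from_camera"]
    d=W[:3,:3]@[(uv[0]-m["cx"])/m["fx"],-(uv[1]-m["cy"])/m["fy"],-1];o=W[:3,3]
    return o+d*(z-o[2])/d[2]
T=lambda u,v:(u/3.5+204.6,v/3.5+131.6)
S=lambda u,v:(u/3.5+179.6,v/3.5+159.6)
E
python3 - <<'E'
from h import *
C=np.array([[-82,131,86],[-82,-131,86],[138,-131,86],[138,131,86.]])
to=np.array([T(97,425),T(498,360),T(437,33),T(45,100)]);so=np.array([S(120,227),S(410,394),S(632,236)])
hp=np.array([[-60-102*np.sin(.7),0,130+102*np.cos(.7)]])
def W(p,P):
    c,s=np.cos(p[2]),np.sin(p[2]);P=np.atleast_2d(P);return np.c_[p[0]+c*P[:,0]-s*P[:,1],p[1]+s*P[:,0]+c*P[:,1],P[:,2]]
f=lambda p:np.r_[(proj("top",W(p,C))-to).ravel(),(proj("scene",W(p,C[:3]))-so).ravel()]
r=least_squares(f,[400,0,0.1]);p=r.x;print(p,r.fun.round(1))
np.save("p.npy",p)
def inv(q):
    c,s=np.cos(p[2]),np.sin(p[2]);d=q[:2]-p[:2];return np.array([c*d[0]+s*d[1],-s*d[0]+c*d[1],q[2]]).round(1)
for nm,uv,z in [("rackRF",T(405,178),133),("rackLF",T(243,195),133),("rackRFb",S(492,210),133),("rocker",T(418,448),72),("rocker",S(290,416),72),("barT",T(170,105),140),("barB",T(183,192),140),("bracket foot",T(127,215),86),("handle",T(314,442),hp[0,2])]:
    q=ray("top" if uv in [T(405,178),T(243,195),T(418,448),T(170,105),T(183,192),T(127,215),T(314,442)] else "scene",uv,z);print(nm,q.round(1),inv(q))
print("handle end world",W(p,hp))
E
```

```text
[5.56760992e+02 1.23988210e+01 1.67011368e-01] [ 0.5  1.5  0.8  0.4  0.6  0.2  0.3 -0.4  0.4 -2.3  0.2 -1.3 -0.4 -1.1]
rackRF [608.9 -66.2 133. ] [ 38.3 -86.2 133. ]
rackLF [598.2  35.3 133. ] [ 44.7  15.6 133. ]
rackRFb [613.  -68.3 133. ] [ 42.1 -89.  133. ]
rocker [442.9 -77.4  72. ] [-127.2  -69.6   72. ]
rocker [435.9 -92.7  72. ] [-136.7  -83.6   72. ]
barT [654.1  80.8 140. ] [107.4  51.2 140. ]
barB [598.9  72.5 140. ] [ 51.5  52.2 140. ]
bracket foot [593.7 111.   86. ] [52.9 91.1 86. ]
handle [440.6  -5.9 208. ] [-117.6    1.2  208. ]
handle end world [[432.79992097  -8.49874649 208.0139031 ]]
```

```bash
python3 -m crank '[[[0,0,-0.5,0,0,-0.8,0],[0,0,-0.5,0,0,-0.8,0],[0,0,-0.5,0,0,-0.8,0],[0,0,-0.5,0,0,-0.77,0],[-0.6,-1,0,0,0,0,0],[-0.6,-1,0,0,0,0,0],[-0.6,-1,0,0,0,0,0],[-0.6,-1,0,0,0,0,0]]]' 20
python3 -m crank '[[[-0.6,-1,0,0,0,0,0],[-0.6,-1,0,0,0,0,0],[-0.6,-1,0,0,0,0,0],[-0.6,-1,0,0,0,0,0],[-0.6,-1,0,0,0,0,0],[-0.6,-1,0,0,0,0,0],[-0.6,-1,0,0,0,0,0],[-0.6,-1,0,0,0,0,0]]]'
cat >> h.py <<'E'
from scipy.spatial.transform import Rotation
def st():
    s=sense();p=np.load("p.npy");c,n=np.cos(p[2]),np.sin(p[2]);d=s["eef_pos"][:2]-p[:2];f=s["force"]
    R=Rotation.from_quat(np.roll(s["ee_rot"],-1)).as_matrix()
    print("t",round(s["time_s"],2),"shaker",np.round([c*d[0]+n*d[1],-n*d[0]+c*d[1],s["eef_pos"][2]],1),"F_sh",np.round([c*f[0]+n*f[1],-n*f[0]+c*f[1],f[2]],2),"yaw err deg",round(np.degrees(np.arctan2(R[1,1],R[0,1])-p[2])-90,2),"z",R[:,2].round(3),"q",s["joints"].round(2))
if __name__=="__main__": st()
E
python3 h.py
```

```text
time_s: 0.9
eef_pos: [219.2, 415.5, 281.0]
ee_rot: [-0.0, -0.083, 0.997, -0.0]
force: [-0.4, 0.6, 0.0]
grip_width: 0.002
grip_force: 0.0
time_s: 1.7
eef_pos: [370.8, 238.2, 281.1]
ee_rot: [-0.0, -0.083, 0.997, -0.0]
force: [0.0, -0.1, -0.3]
grip_width: 0.0
grip_force: 0.0
t 1.7 shaker [-145.8  253.5  281.1] F_sh [ 0.01 -0.05 -0.28] yaw err deg -0.01 z [-0. -0. -1.] q [ 0.3   0.09  1.64  0.    1.41 -1.43]
```

```bash
python3 -m crank '[[[-0.6,-1,0,0,0,0,0],[-0.6,-1,0,0,0,0,0],[-0.6,-1,0,0,0,0,0],[-0.6,-1,0,0,0,0,0],[-0.6,-1,0,0,0,0,0],[-0.6,-1,0,0,0,0,0],[-0.6,-1,0,0,0,0,0],[-0.6,-1,0,0,0,0,0]]]'
python3 -m crank '[[[-0.6,-1,0,0,0,0,0],[-0.6,-1,0,0,0,0,0],[-0.6,-1,0,0,0,0,0],[-0.6,-1,0,0,0,0,0],[-0.6,-1,0,0,0,0,0],[-0.6,-1,0,0,0,0,0],[0,-0.5,0,0,0,0,0],[0,0,0,0,0,0,0]]]'
python3 - <<'E'
from h import *
import cv2
st();cv2.imwrite("pics/w1.png",capture("wrist"))
E
```

```text
time_s: 2.5
eef_pos: [522.4, 60.9, 280.9]
ee_rot: [-0.0, -0.083, 0.997, 0.0]
force: [-0.0, -0.0, -0.3]
grip_width: 0.002
grip_force: 0.0
time_s: 3.3
eef_pos: [637.4, -84.6, 280.4]
ee_rot: [-0.001, -0.082, 0.997, 0.0]
force: [-1.0, 0.7, -0.2]
grip_width: 0.007
grip_force: 0.0
t 3.3 shaker [  63.4 -109.1  280.4] F_sh [-0.88  0.89 -0.17] yaw err deg -0.11 z [-0.001  0.    -1.   ] q [-0.31  0.57  1.   -0.    1.58 -2.05]
```

View pics/w1.png

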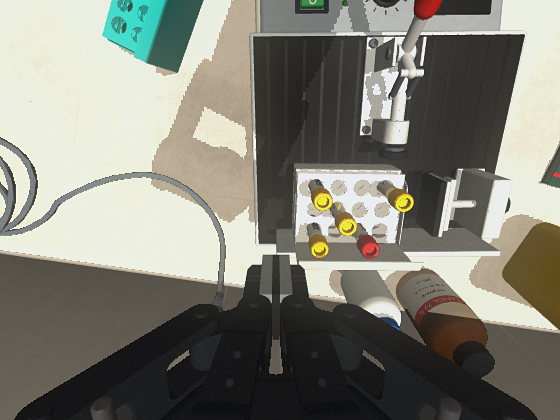

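The wrist picture shows the rack's right plate edge at column ~296 (rows 170-243). The platform's front corners are at (253,35) and (525,35), the rubber bar's face at column ~430, and the rocker at (312,0).

```bash
cat > wr.py <<'E'
from h import *
def wray(uv,z):
    s=sense();m=camera_model("wrist");M=m["T_tool_cam"];R=Rotation.from_quat(np.roll(s["ee_rot"],-1)).as_matrix()
    d=R@M[:3,:3]@[(uv[0]-m["cx"])/m["fx"],-(uv[1]-m["cy"])/m["fy"],-1];o=s["eef_pos"]+R@M[:3,3]
    return o+d*(z-o[2])/d[2]
def inv(q):
    p=np.load("p.npy");c,s=np.cos(p[2]),np.sin(p[2]);d=q[:2]-p[:2];return np.array([c*d[0]+s*d[1],-s*d[0]+c*d[1],q[2]]).round(1)
E
python3 - <<'E'
from wr import *
st()
for n,uv,z in [("FR",(253,35),86),("FL",(525,35),86),("BR",(258,245),86),("rackRF",(296,170),133),("rackRB",(297,240),133),("rackLF",(402,166),133),("barF",(433,170),137),("barB",(432,235),137),("handle",(440,5),205),("fence",(450,255),148)]: print(n,inv(wray(uv,z)))
E
```

```text
t 3.35 shaker [  63.3 -107.9  280.9] F_sh [ 0.84 -0.41  0.32] yaw err deg -0.05 z [-0.001  0.    -1.   ] q [-0.31  0.56  1.    0.    1.58 -2.05]
FR [ -81.2 -127.2   86. ]
FL [-80.8 134.3  86. ]
BR [ 140.6 -126.7   86. ]
rackRF [ 40.7 -86.5 133. ]
rackRB [112.8 -84.  133. ]
rackLF [ 37.  13. 133.]
barF [ 40.   40.6 137. ]
barB [105.7  50.1 137. ]
handle [-75.4  -6.1 205. ]
fence [122.3  65.1 148. ]
```

```bash
python3 -m crank '[[[-0.64,-0.7,0,0,0,0,0],[0,-0.72,0,0,0,0,0],[0,0,0,-1,0,0,0],[0,0,0.9,0,0,0,0],[0,0,0.9,0,0,0,0],[0,0,0.9,0,0,0,0],[0,0,0.9,0,0,0,0],[0,0,0.9,0,0,0,0]]]'
python3 h.py
python3 -m crank '[[[0,0,0.5,0,0,0,0],[0,0,0.5,0,0,0,0],[0,0,0.5,0,0,0,0],[0,0,0.3,0,0,0,0],[0,0,0.2,0,0,0,0],[0,0,0,0,0,0,0],[0,0,0,0,0,0,0],[0,0,0,0,0,0,0]]]'
python3 h.py
```

```text
time_s: 4.15
eef_pos: [655.9, -100.0, 169.4]
ee_rot: [-0.006, -0.083, 0.994, 0.069]
force: [-0.2, -0.2, -1.0]
grip_width: -0.002
grip_force: 0.0
t 4.15 shaker [  79.1 -127.4  169.4] F_sh [-0.23 -0.17 -1.01] yaw err deg 0.0 z [-0.023  0.137 -0.99 ] q [-0.37  0.7   1.06  0.12  1.45 -2.13]
time_s: 4.95
eef_pos: [655.8, -93.6, 121.0]
ee_rot: [-0.005, -0.083, 0.994, 0.069]
force: [-0.4, 0.2, 0.1]
grip_width: 0.005
grip_force: 0.0
t 4.95 shaker [  80. -121.  121.] F_sh [-0.34  0.24  0.1 ] yaw err deg -0.01 z [-0.022  0.137 -0.99 ] q [-0.37  0.74  1.13  0.12  1.35 -2.13]
```

```bash
python3 -m crank '[[[0,0.2,0.028,0,0,0,0],[0,0.2,0.028,0,0,0,0],[0,0.1,0.014,0,0,0,0],[0,0.1,0.014,0,0,0,0],[0,0.1,0.014,0,0,0,0],[0,0.1,0.014,0,0,0,0],[0,0.06,0.008,0,0,0,0],[0,0.06,0.008,0,0,0,0]]]'
python3 h.py
python3 -m crank '[[[0,0.06,0.008,0,0,0,0],[0,0.06,0.008,0,0,0,0],[0,0.06,0.008,0,0,0,0],[0,0.06,0.008,0,0,0,0],[0,0.06,0.008,0,0,0,0],[0,0.06,0.008,0,0,0,0],[0,0.06,0.008,0,0,0,0],[0,0.06,0.008,0,0,0,0]]]'
python3 h.py
```

```text
time_s: 5.75
eef_pos: [651.7, -70.9, 120.4]
ee_rot: [-0.006, -0.083, 0.994, 0.069]
force: [-0.2, -2.5, -0.9]
grip_width: -0.001
grip_force: 1.5
t 5.75 shaker [ 79.7 -97.9 120.4] F_sh [-0.63 -2.42 -0.86] yaw err deg -0.03 z [-0.023  0.136 -0.99 ] q [-0.34  0.72  1.16  0.13  1.33 -2.11]
time_s: 6.55
eef_pos: [649.6, -58.5, 120.4]
ee_rot: [-0.006, -0.083, 0.994, 0.07]
force: [0.1, -2.3, -1.5]
grip_width: -0.003
grip_force: 1.4
t 6.55 shaker [ 79.7 -85.3 120.4] F_sh [-0.24 -2.32 -1.46] yaw err deg -0.01 z [-0.023  0.137 -0.99 ] q [-0.32  0.71  1.18  0.13  1.32 -2.09]
```

```bash
python3 -m crank '[[[0,0.06,0.008,0,0,0,0],[0,0.06,0.008,0,0,0,0],[0,0.06,0.008,0,0,0,0],[0,0.06,0.008,0,0,0,0],[0,0.06,0.008,0,0,0,0],[0,0.05,0.008,0,0,0,0],[0,0.05,0.007,0,0,0,0],[0,0.04,0.006,0,0,0,0]]]'
python3 h.py
python3 -m crank '[[[0,0.04,0.006,0,0,0,0],[0,0.04,0.006,0,0,0,0],[0,0.04,0.006,0,0,0,0],[0,0.04,0.006,0,0,0,0],[0,0.02,0.003,0,0,0,0],[0,0.02,0.003,0,0,0,0],[0,0,0,0,0,0,0],[0,0,0,0,0,0,0]]]'
python3 - <<'E'
from h import *
import cv2
st();cv2.imwrite("pics/t2.png",cv2.resize(capture("top")[140:225,205:345],None,fx=5,fy=5,interpolation=cv2.INTER_CUBIC))
E
```

```text
time_s: 7.35
eef_pos: [647.7, -47.5, 120.5]
ee_rot: [-0.006, -0.083, 0.994, 0.07]
force: [0.7, -2.5, -0.6]
grip_width: -0.005
grip_force: 1.2
t 7.35 shaker [ 79.8 -74.2 120.5] F_sh [ 0.29 -2.6  -0.57] yaw err deg -0.01 z [-0.023  0.137 -0.99 ] q [-0.3   0.7   1.19  0.13  1.31 -2.08]
time_s: 8.15
eef_pos: [646.9, -42.6, 120.4]
ee_rot: [-0.006, -0.083, 0.994, 0.07]
force: [0.2, -2.1, -0.4]
grip_width: -0.003
grip_force: 1.0
t 8.15 shaker [ 79.8 -69.3 120.4] F_sh [-0.19 -2.1  -0.4 ] yaw err deg -0.01 z [-0.023  0.137 -0.99 ] q [-0.3   0.7   1.2   0.13  1.31 -2.07]
```

View pics/t2.png

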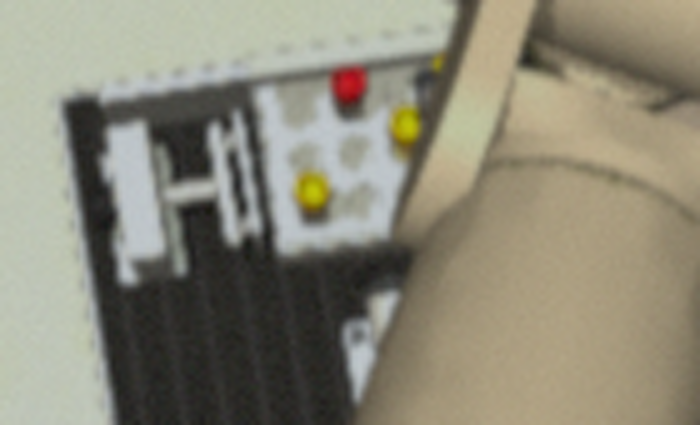

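The top crop shows the rack's left edge at column ~272 and the rubber face at ~257, so about 6 mm are left. The rack is square to the stop and its tubes are upright.

```bash
python3 -m crank '[[[0,0.04,0.006,0,0,0,0],[0,0.04,0.006,0,0,0,0],[0,0.04,0.006,0,0,0,0],[0,0.04,0.006,0,0,0,0],[0,0.02,0.003,0,0,0,0],[0,0.02,0.003,0,0,0,0],[0,0,0,0,0,0,0],[0,0,0,0,0,0,0]]]'
python3 h.py
python3 -m crank '[[[0,0.03,0.004,0,0,0,0],[0,0.03,0.004,0,0,0,0],[0,0.02,0.003,0,0,0,0],[0,0,0,0,0,0,0],[0,0,0,0,0,0,0],[0,0,0,0,0,0,0],[0,0,0,0,0,0,0],[0,0,0,0,0,0,0]]]'
python3 h.py
```

```text
time_s: 9.0
eef_pos: [646.2, -38.0, 120.5]
ee_rot: [-0.006, -0.083, 0.994, 0.069]
force: [1.5, -5.7, -1.4]
grip_width: 0.005
grip_force: 2.6
t 9.0 shaker [ 79.9 -64.5 120.5] F_sh [ 0.49 -5.83 -1.39] yaw err deg -0.02 z [-0.023  0.137 -0.99 ] q [-0.29  0.7   1.2   0.13  1.31 -2.06]
time_s: 9.8
eef_pos: [646.2, -36.7, 120.6]
ee_rot: [-0.005, -0.083, 0.994, 0.069]
force: [2.0, -7.9, -2.5]
grip_width: -0.001
grip_force: 4.2
t 9.8 shaker [ 80.1 -63.3 120.6] F_sh [ 0.7  -8.12 -2.48] yaw err deg -0.04 z [-0.022  0.135 -0.991] q [-0.29  0.7   1.2   0.13  1.31 -2.06]
```

```bash
python3 -m crank '[[[0,-0.3,-0.04,0,0,0,0],[0,-0.7,-0.1,0,0,0,0],[0,-0.3,-1,0,0,0,0],[0,0,-1,0,0,0,0],[0,0,-1,0,0,0,0],[0,0,-1,0,0,0,0],[0,0,-1,0,0,0,0],[0,0,-0.7,1,0,0,0]]]'
python3 -m crank '[[[1,0.45,0,0,0,0,0],[1,0.45,0,0,0,0,0],[1,0.45,0,0,0,0,0],[1,0.45,0,0,0,0,0],[1,0.45,0,0,0,0,0],[1,0.45,0,0,0,0,0],[1,0.45,0,0,0,0,0],[1,0.45,0,0,0,0,0]]]'
python3 -m crank '[[[1,0.45,0,0,0,0,0],[0.6,0.45,0,0,0,0,0],[0,0,0,0,0,0,0],[0,0,0,0,0,0,0],[0,0,0,0,0,0,0],[0,0,0,0,0,0,0],[0,0,0,0,0,0,0],[0,0,0,0,0,0,0]]]'
python3 - <<'E'
from h import *
import cv2
st();cv2.imwrite("pics/w2.png",capture("wrist"));a=capture("top");cv2.imwrite("pics/t3raw.png",a)
E
```

```text
time_s: 10.6
eef_pos: [654.7, -91.3, 261.3]
ee_rot: [0.0, -0.081, 0.997, -0.001]
force: [-0.3, -0.5, -0.6]
grip_width: 0.002
grip_force: 0.0
time_s: 11.4
eef_pos: [441.3, -32.0, 260.7]
ee_rot: [-0.0, -0.083, 0.997, 0.0]
force: [0.9, -0.2, 0.9]
grip_width: -0.002
grip_force: 0.0
time_s: 12.2
eef_pos: [399.3, -16.5, 260.3]
ee_rot: [-0.0, -0.083, 0.997, 0.0]
force: [0.5, -0.1, 0.2]
grip_width: 0.001
grip_force: 0.0
t 12.2 shaker [-160.    -2.3  260.3] F_sh [ 0.46 -0.17  0.22] yaw err deg -0.01 z [-0.  0. -1.] q [-0.34  0.01  1.78  0.    1.35 -2.07]
```

View pics/w2.png

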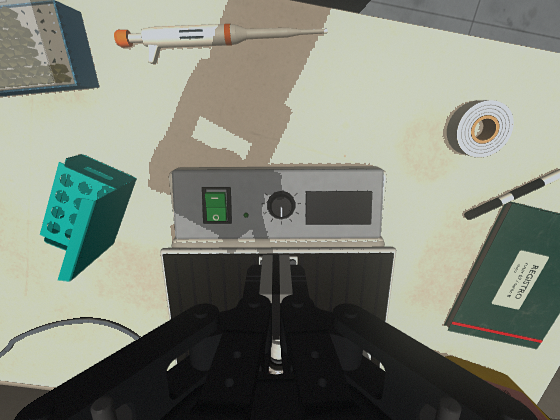

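The wrist picture shows the green rocker at columns 206-227, rows 190-221, with the white bar of its near half at (216,198). The platform's front corners are at (163,250) and (394,249).

Run:
```python
from wr import *
for n,uv,z in [("FR",(163,250),86),("FL",(394,249),86),("cR",(172,170),50),("cL",(384,168),50)]: print(n,inv(wray(uv,z)))
def ln(f): 
    a,b=f(0),f(150);return a,(b-a)/np.linalg.norm(b-a)
L=[ln(lambda z:wray((216.5,206),z)),ln(lambda z:ray("top",T(418,448),z)),ln(lambda z:ray("scene",S(290,416),z))]
A=sum(np.eye(3)-np.outer(d,d) for o,d in L);B=sum((np.eye(3)-np.outer(d,d))@o for o,d in L)
X=np.linalg.solve(A,B);print("rocker c",inv(X),X,[round(np.linalg.norm((np.eye(3)-np.outer(d,d))@(X-o)),1) for o,d in L])
for z in (55,60,65,70):print(z,inv(wray((216.5,206),z)),"bar",inv(wray((216,198),z)))
```

```text
FR [ -86.3 -126.5   86. ]
FL [-87.4 132.5  86. ]
cR [-169.8 -118.8   50. ]
cL [-172.   123.8   50. ]
rocker c [-126.7  -70.6   56.6] [443.60289911 -78.23733616  56.56765823] [np.float64(2.2), np.float64(0.5), np.float64(2.1)]
55 [-128.   -69.5   55. ] bar [-137.8  -69.4   55. ]
60 [-129.6  -68.5   60. ] bar [-139.3  -68.4   60. ]
65 [-131.3  -67.5   65. ] bar [-140.8  -67.5   65. ]
70 [-133.   -66.5   70. ] bar [-142.3  -66.5   70. ]
```

```bash
python3 -m crank '[[[0,0.17,0.6,0,0,0,0],[0,0,0.8,0,0,0,0],[0,0,0.8,0,0,0,0],[0,0,0.6,0,0,0,0],[0,0,0.33,0,0,0,0],[-0.2,0,0,0,0,0,0],[-0.1,0,0,0,0,0,0],[-0.1,0,0,0,0,0,0]]]'
python3 h.py
python3 -m crank '[[[-0.12,0,0,0,0,0,0],[-0.12,0,0,0,0,0,0],[-0.12,0,0,0,0,0,0],[-0.12,0,0,0,0,0,0],[-0.12,0,0,0,0,0,0],[-0.12,0,0,0,0,0,0],[-0.12,0,0,0,0,0,0],[-0.12,0,0,0,0,0,0]]]'
python3 h.py
```

```text
time_s: 13.1
eef_pos: [409.0, -10.6, 182.9]
ee_rot: [0.001, -0.083, 0.997, -0.0]
force: [0.5, -0.2, 0.7]
grip_width: 0.0
grip_force: 0.0
t 13.1 shaker [-149.5    1.9  182.9] F_sh [ 0.49 -0.26  0.71] yaw err deg -0.0 z [ 0.001 -0.    -1.   ] q [-0.31  0.1   1.89  0.    1.14 -2.05]
time_s: 13.9
eef_pos: [432.2, -6.5, 182.2]
ee_rot: [0.0, -0.083, 0.997, -0.0]
force: [-1.6, -1.2, 2.9]
grip_width: 0.001
grip_force: 1.2
t 13.9 shaker [-126.     2.1  182.2] F_sh [-1.79 -0.94  2.92] yaw err deg -0.01 z [ 0. -0. -1.] q [-0.29  0.16  1.83 -0.    1.15 -2.03]
```

```bash
python3 -m crank '[[[-0.12,0,0,0,0,0,0],[-0.12,0,0,0,0,0,0],[-0.12,0,0,0,0,0,0],[-0.12,0,0,0,0,0,0],[-0.1,0,0,0,0,0,0],[-0.1,0,0,0,0,0,0],[-0.1,0,0,0,0,0,0],[-0.1,0,0,0,0,0,0]]]'
python3 h.py
python3 -m crank '[[[-0.1,0,0,0,0,0,0],[-0.1,0,0,0,0,0,0],[-0.1,0,0,0,0,0,0],[-0.1,0,0,0,0,0,0],[-0.1,0,0,0,0,0,0],[-0.08,0,0,0,0,0,0],[-0.08,0,0,0,0,0,0],[-0.08,0,0,0,0,0,0]]]'
python3 h.py
```

```text
time_s: 14.7
eef_pos: [453.9, -2.9, 182.2]
ee_rot: [0.0, -0.083, 0.997, -0.0]
force: [-1.5, -0.7, -0.1]
grip_width: 0.001
grip_force: 0.0
t 14.7 shaker [-104.     2.   182.2] F_sh [-1.62 -0.42 -0.13] yaw err deg -0.01 z [ 0. -0. -1.] q [-0.27  0.2   1.77 -0.    1.16 -2.  ]
time_s: 15.5
eef_pos: [471.9, 0.1, 182.3]
ee_rot: [-0.0, -0.083, 0.997, -0.0]
force: [-2.7, -2.6, 2.5]
grip_width: 0.0
grip_force: 0.0
t 15.5 shaker [-85.7   2.  182.3] F_sh [-3.05 -2.07  2.47] yaw err deg -0.01 z [-0. -0. -1.] q [-0.25  0.24  1.72 -0.    1.17 -1.99]
```

```bash
python3 -m crank '[[[-0.06,0,0,0,0,0,0],[-0.06,0,0,0,0,0,0],[-0.06,0,0,0,0,0,0],[-0.06,0,0,0,0,0,0],[-0.06,0,0,0,0,0,0],[-0.04,0,0,0,0,0,0],[-0.04,0,0,0,0,0,0],[0,0,0,0,0,0,0]]]'
python3 h.py
```

```text
time_s: 16.3
eef_pos: [481.3, 1.8, 182.3]
ee_rot: [-0.0, -0.083, 0.997, -0.0]
force: [-3.3, -1.8, 1.0]
grip_width: 0.002
grip_force: 1.1
t 16.3 shaker [-76.2   2.  182.3] F_sh [-3.61 -1.26  0.95] yaw err deg -0.01 z [-0. -0. -1.] q [-0.24  0.26  1.7  -0.    1.18 -1.98]
```

```bash
python3 -m crank '[[[-0.04,0,0,0,0,0,0],[-0.04,0,0,0,0,0,0],[-0.04,0,0,0,0,0,0],[-0.04,0,0,0,0,0,0],[0,0,0,0,0,0,0],[0,0,0,0,0,0,0],[0,0,0,0,0,0,0],[0,0,0,0,0,0,0]]]'
python3 h.py
```

```text
time_s: 17.1
eef_pos: [485.3, 2.5, 182.2]
ee_rot: [0.0, -0.083, 0.997, 0.0]
force: [-1.1, -0.9, 0.7]
grip_width: -0.003
grip_force: 0.4
t 17.1 shaker [-72.1   2.1 182.2] F_sh [-1.23 -0.69  0.74] yaw err deg -0.01 z [ 0.  0. -1.] q [-0.24  0.27  1.69  0.    1.18 -1.97]
```

```bash
python3 -m crank '[[[-0.04,0,0,0,0,0,0],[-0.04,0,0,0,0,0,0],[0,0,0,0,0,0,0],[0,0,0,0,0,0,0],[0,0,0,0,0,0,0],[0,0,0,0,0,0,0],[0,0,0,0,0,0,0],[0,0,0,0,0,0,0]]]'
python3 h.py
python3 - <<'E'
from h import *
import cv2
cv2.imwrite("pics/sc2.png",cv2.resize(capture("scene")[160:320,180:370],None,fx=3.5,fy=3.5,interpolation=cv2.INTER_CUBIC))
E
```

```text
time_s: 17.9
eef_pos: [487.2, 2.8, 182.2]
ee_rot: [0.0, -0.083, 0.997, 0.0]
force: [-1.0, -0.4, -0.0]
grip_width: -0.002
grip_force: 0.5
t 17.9 shaker [-70.2   2.1 182.2] F_sh [-1.02 -0.24 -0.01] yaw err deg -0.01 z [ 0.  0. -1.] q [-0.24  0.28  1.68  0.    1.18 -1.97]
```

View pics/sc2.png

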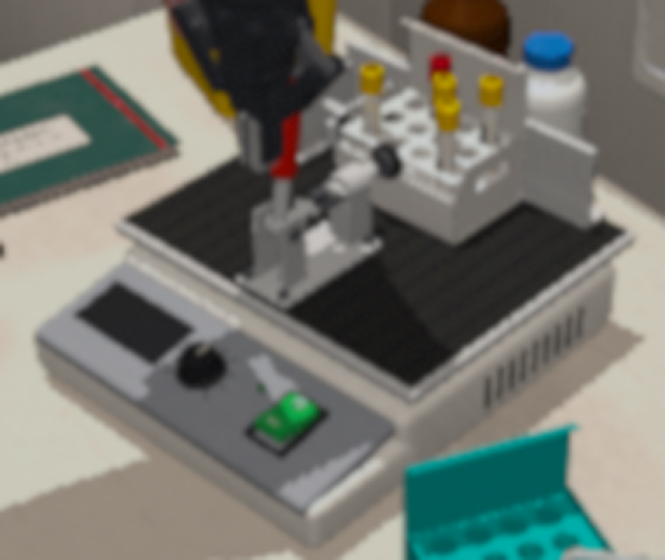

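The scene crop shows the handle at about upright (285,140), the plunger extended towards the rack at (385,165), and the rack upright with its tubes in it. No hard stop has been felt yet, so I'll continue.

```bash
python3 -m crank '[[[-0.04,0,0,0,0,0,0],[-0.04,0,0,0,0,0,0],[0,0,0,0,0,0,0],[0,0,0,0,0,0,0],[0,0,0,0,0,0,0],[0,0,0,0,0,0,0],[0,0,0,0,0,0,0],[0,0,0,0,0,0,0]]]'
python3 h.py
python3 -m crank '[[[-0.04,0,0,0,0,0,0],[-0.04,0,0,0,0,0,0],[0,0,0,0,0,0,0],[0,0,0,0,0,0,0],[0,0,0,0,0,0,0],[0,0,0,0,0,0,0],[0,0,0,0,0,0,0],[0,0,0,0,0,0,0]]]'
python3 h.py
```

```text
time_s: 18.75
eef_pos: [489.2, 3.1, 182.2]
ee_rot: [0.0, -0.083, 0.997, 0.0]
force: [-0.3, -0.2, -0.4]
grip_width: 0.001
grip_force: 0.0
t 18.75 shaker [-68.2   2.  182.2] F_sh [-0.29 -0.14 -0.37] yaw err deg -0.01 z [ 0.  0. -1.] q [-0.23  0.28  1.68  0.    1.19 -1.97]
time_s: 19.55
eef_pos: [491.1, 3.4, 182.2]
ee_rot: [-0.0, -0.083, 0.997, 0.0]
force: [-0.1, 0.1, -0.9]
grip_width: -0.001
grip_force: 0.0
t 19.55 shaker [-66.2   2.1 182.2] F_sh [-0.08  0.11 -0.94] yaw err deg -0.01 z [-0.  0. -1.] q [-0.23  0.28  1.67  0.    1.19 -1.97]
```

```bash
python3 -m crank '[[[-0.04,0,0,0,0,0,0],[-0.04,0,0,0,0,0,0],[0,0,0,0,0,0,0],[0,0,0,0,0,0,0],[0,0,0,0,0,0,0],[0,0,0,0,0,0,0],[0,0,0,0,0,0,0],[0,0,0,0,0,0,0]]]'
python3 h.py
```

```text
time_s: 20.35
eef_pos: [492.1, 3.6, 182.0]
ee_rot: [-0.002, -0.083, 0.997, -0.0]
force: [-7.1, -2.4, 2.4]
grip_width: -0.003
grip_force: 3.6
t 20.35 shaker [-65.2   2.1 182. ] F_sh [-7.45 -1.18  2.38] yaw err deg -0.0 z [-0.003 -0.    -1.   ] q [-0.23  0.29  1.67 -0.    1.19 -1.97]
```

```bash
python3 -m crank '[[[0.3,0,0,0,0,0,0],[1,0,0,0,0,0,0],[1,0,0,0,0,0,0],[1,-0.45,0,0,0,0,0],[0,-0.85,0,0,0,0,0],[0,-0.8,0,0,0,0,0],[0,-0.8,0,0,0,0,0],[0,0,0,0,0,0,0]]]'
python3 -m crank '[[[0,0,0.8,0,0,0,0],[0,0,0.8,0,0,0,0],[0,0,0.8,0,0,0,0],[0,0,0.8,0,0,0,0],[0,0,0.6,0,0,0,0],[0,0,0.3,0,0,0,0],[0,0,0,0,0,0,0],[0,0,0,0,0,0,0]]]'
python3 - <<'E'
from h import *
import cv2
st();a=cv2.resize(capture("scene")[160:320,180:370],None,fx=3.5,fy=3.5,interpolation=cv2.INTER_CUBIC);cv2.imwrite("pics/sc3.png",a)
E
```

```text
time_s: 21.15
eef_pos: [424.0, -83.0, 182.3]
ee_rot: [0.0, -0.082, 0.997, -0.0]
force: [0.1, -0.1, -0.1]
grip_width: 0.003
grip_force: 0.0
time_s: 21.95
eef_pos: [424.1, -81.3, 80.3]
ee_rot: [0.0, -0.083, 0.997, -0.0]
force: [0.5, -0.3, -0.6]
grip_width: 0.002
grip_force: 0.0
t 21.95 shaker [-146.4  -70.3   80.3] F_sh [ 0.41 -0.41 -0.62] yaw err deg 0.0 z [ 0.001 -0.    -1.   ] q [-0.46  0.31  1.95  0.    0.88 -2.2 ]
```

View pics/sc3.png

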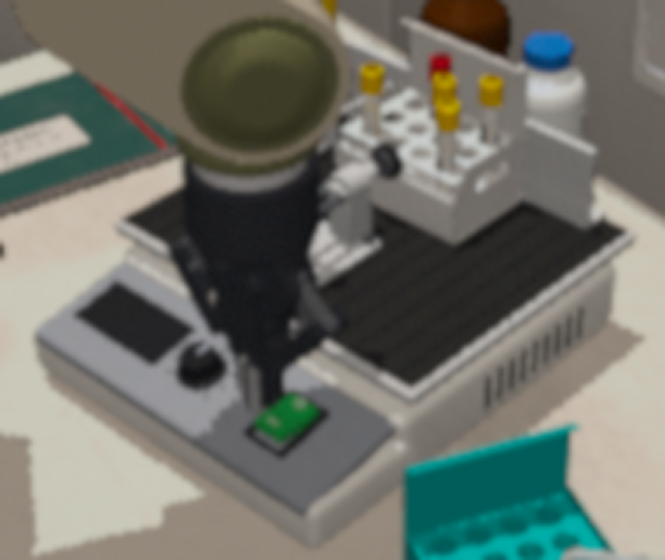

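The scene crop shows the fingertips over the near side of the rocker, with the tip ends at ~(258,406). The clamp plunger bears on the rack. I'll check the projected landing point.

Run:
```python
from h import *
x,y,z=sense()["eef_pos"]
for zz in (z,62,58):print(zz,(proj("scene",[x,y,zz])[0]-[179.6,159.6])*3.5,(proj("top",[x,y,zz])[0]-[204.6,131.6])*3.5)
# rocker mid near half guess, shaker->world
p=np.load("p.npy");c,s=np.cos(p[2]),np.sin(p[2])
for P in [(-139,-70,60),(-139,-75,60)]:
    w=[p[0]+c*P[0]-s*P[1],p[1]+s*P[0]+c*P[1],P[2]];print(P,(proj("scene",w)[0]-[179.6,159.6])*3.5,(proj("top",w)[0]-[204.6,131.6])*3.5)
```

```text
80.46102276591137 [262.58452961 403.21811584] [425.86565288 476.62603824]
62 [263.63575069 426.72420987] [423.30383633 477.41733624]
58 [263.8609975  431.76089808] [422.75908941 477.58559854]
(-139, -70, 60) [271.82999795 422.92511699] [420.25645252 466.49870536]
(-139, -75, 60) [277.67457276 426.66597363] [427.778846   465.19648655]
```

```bash
python3 -m crank '[[[0,0,0.2,0,0,0,0],[0,0,0.2,0,0,0,0],[0,0,0.06,0,0,0,0],[0,0,0.04,0,0,0,0],[0,0,0.04,0,0,0,0],[0,0,0,0,0,0,0],[0,0,0,0,0,0,0],[0,0,0,0,0,0,0]]]'
python3 h.py
```

```text
time_s: 22.8
eef_pos: [423.8, -81.5, 66.3]
ee_rot: [0.0, -0.083, 0.997, -0.0]
force: [0.3, 0.2, 0.2]
grip_width: -0.002
grip_force: 0.0
t 22.8 shaker [-146.7  -70.5   66.3] F_sh [0.37 0.17 0.21] yaw err deg -0.01 z [ 0. -0. -1.] q [-0.46  0.34  1.96 -0.    0.84 -2.2 ]
```

```bash
python3 -m crank '[[[0,0,0.04,0,0,0,0],[0,0,0.04,0,0,0,0],[0,0,0.04,0,0,0,0],[0,0,0,0,0,0,0],[0,0,0,0,0,0,0],[0,0,0,0,0,0,0],[0,0,0,0,0,0,0],[0,0,0,0,0,0,0]]]'
python3 h.py
python3 -m crank '[[[0,0,0.04,0,0,0,0],[0,0,0.04,0,0,0,0],[0,0,0,0,0,0,0],[0,0,0,0,0,0,0],[0,0,0,0,0,0,0],[0,0,0,0,0,0,0],[0,0,0,0,0,0,0],[0,0,0,0,0,0,0]]]'
python3 h.py
```

```text
time_s: 23.6
eef_pos: [423.8, -81.4, 63.3]
ee_rot: [0.0, -0.083, 0.997, -0.0]
force: [0.2, -0.0, 0.3]
grip_width: -0.003
grip_force: 0.0
t 23.6 shaker [-146.7  -70.4   63.3] F_sh [ 0.19 -0.08  0.29] yaw err deg -0.01 z [ 0. -0. -1.] q [-0.46  0.34  1.97 -0.    0.83 -2.2 ]
time_s: 24.4
eef_pos: [423.8, -81.4, 61.2]
ee_rot: [-0.0, -0.083, 0.997, 0.0]
force: [-2.3, -0.3, 1.9]
grip_width: 0.003
grip_force: 0.9
t 24.4 shaker [-146.7  -70.4   61.2] F_sh [-2.32  0.05  1.88] yaw err deg -0.01 z [-0.  0. -1.] q [-0.46  0.35  1.97  0.    0.83 -2.2 ]
```

```bash
python3 -m crank '[[[0,0,-0.2,0,0,0,0],[-0.24,0,0,0,0,0,0],[0,0,0,0,0,0,0],[0,0,0.08,0,0,0,0],[0,0,0.04,0,0,0,0],[0,0,0.04,0,0,0,0],[0,0,0,0,0,0,0],[0,0,0,0,0,0,0]]]'
python3 h.py
python3 -m crank '[[[0,0,0.04,0,0,0,0],[0,0,0.04,0,0,0,0],[0,0,0,0,0,0,0],[0,0,0,0,0,0,0],[0,0,0,0,0,0,0],[0,0,0,0,0,0,0],[0,0,0,0,0,0,0],[0,0,0,0,0,0,0]]]'
python3 h.py
```

```text
time_s: 25.2
eef_pos: [429.6, -80.4, 62.2]
ee_rot: [-0.0, -0.083, 0.997, 0.0]
force: [-1.3, 0.4, 1.7]
grip_width: 0.003
grip_force: 1.1
t 25.2 shaker [-140.8  -70.4   62.2] F_sh [-1.18  0.58  1.66] yaw err deg -0.01 z [-0.  0. -1.] q [-0.45  0.35  1.95  0.    0.84 -2.19]
time_s: 26.0
eef_pos: [429.6, -80.5, 60.3]
ee_rot: [-0.0, -0.083, 0.997, -0.0]
force: [-3.9, -0.4, 5.5]
grip_width: 0.001
grip_force: 2.6
t 26.0 shaker [-140.8  -70.4   60.3] F_sh [-3.92  0.28  5.49] yaw err deg -0.01 z [-0. -0. -1.] q [-0.45  0.36  1.95 -0.    0.83 -2.19]
```

```bash
python3 -m crank '[[[0,0,0.04,0,0,0,0],[0,0,0,0,0,0,0],[0,0,0,0,0,0,0],[0,0,0,0,0,0,0],[0,0,0,0,0,0,0],[0,0,0,0,0,0,0],[0,0,0,0,0,0,0],[0,0,0,0,0,0,0]]]'
python3 h.py
python3 -m crank '[[[0,0,0.04,0,0,0,0],[0,0,0,0,0,0,0],[0,0,0,0,0,0,0],[0,0,0,0,0,0,0],[0,0,0,0,0,0,0],[0,0,0,0,0,0,0],[0,0,0,0,0,0,0],[0,0,0,0,0,0,0]]]'
python3 h.py
```

```text
time_s: 26.8
eef_pos: [429.8, -80.4, 59.2]
ee_rot: [0.0, -0.083, 0.997, -0.0]
force: [-1.2, 0.1, 1.3]
grip_width: 0.002
grip_force: 0.8
t 26.8 shaker [-140.7  -70.4   59.2] F_sh [-1.15  0.32  1.3 ] yaw err deg -0.02 z [ 0. -0. -1.] q [-0.45  0.36  1.95  0.    0.83 -2.19]
time_s: 27.6
eef_pos: [429.8, -80.5, 58.8]
ee_rot: [0.0, -0.083, 0.997, -0.0]
force: [-4.4, 0.6, 10.8]
grip_width: 0.001
grip_force: 6.1
t 27.6 shaker [-140.6  -70.5   58.8] F_sh [-4.28  1.34 10.76] yaw err deg -0.01 z [ 0. -0. -1.] q [-0.45  0.36  1.95  0.    0.83 -2.19]
```

The force fell and then rose to rigid, which means the rocker snapped over. I'll lift off and check.

```bash
python3 -m crank '[[[0,0,-0.6,0,0,0,0],[0,0,-1,0,0,0,0],[0,0,-1,0,0,0,0],[0,0,-1,0,0,0,0],[0,0,-1,0,0,0,0],[0,0,-1,0,0,0,0],[0,0,-1,0,0,0,0],[0,0,-1,0,0,0,0]]]'
python3 -m crank '[[[1,1,-0.5,0,0,0,0],[0.5,1,-0.5,0,0,0,0],[0,1,0,0,0,0,0],[0,1,0,0,0,0,0],[0,1,0,0,0,0,0],[0,1,0,0,0,0,0],[0,1,0,0,0,0,0],[0,1,0,0,0,0,0]]]'
python3 -m crank '[[[0,1,0,0,0,0,0],[0,1,0,0,0,0,0],[0,1,0,0,0,0,0],[0,1,0,0,0,0,0],[0,1,0,0,0,0,0],[0,0,0,0,0,0,0],[0,0,0,0,0,0,0],[0,0,0,0,0,0,0]]]'
python3 - <<'E'
from h import *
import cv2
st();k=dict(fx=3.5,fy=3.5,interpolation=cv2.INTER_CUBIC)
a=cv2.resize(capture("scene")[175:300,190:360],None,**k)[:,:400+195];a=cv2.resize(a,(400,294));b=cv2.resize(capture("top")[132:302,205:365],(400,425),interpolation=cv2.INTER_CUBIC)
cv2.imwrite("pics/end.png",np.hstack([np.vstack([a,np.zeros((131,400,3),np.uint8)]),b]))
E
```

```text
time_s: 28.4
eef_pos: [429.9, -80.4, 249.3]
ee_rot: [0.001, -0.083, 0.997, -0.0]
force: [0.8, -0.6, 0.8]
grip_width: -0.004
grip_force: 0.0
time_s: 29.2
eef_pos: [359.5, 111.6, 273.3]
ee_rot: [0.001, -0.083, 0.997, 0.0]
force: [-0.1, -0.3, 0.3]
grip_width: 0.0
grip_force: 0.0
time_s: 30.0
eef_pos: [339.0, 233.3, 273.2]
ee_rot: [0.0, -0.083, 0.997, -0.0]
force: [1.3, -0.4, -0.6]
grip_width: -0.001
grip_force: 0.0
t 30.0 shaker [-178.   254.1  273.2] F_sh [ 1.23 -0.65 -0.62] yaw err deg -0.04 z [ 0. -0. -1.] q [ 0.32  0.03  1.73 -0.    1.39 -1.42]
```

View pics/end.png

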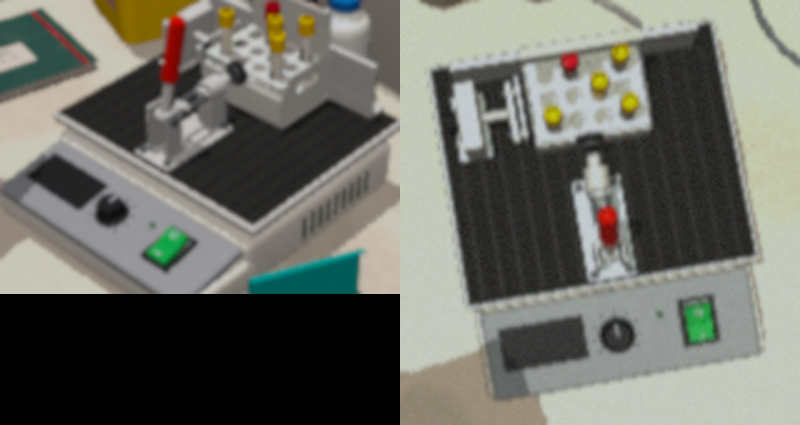

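The final picture shows the handle locked past upright at (172,50), the plunger on the rack, and the rack's left end on the rubber face at (528,105). The rocker is over and lit at (698,322), and all five tubes are standing.

```bash
python3 -c "
from rig import *
print(finish_job())"
```

```text
the job is handed in; nothing more can be done
None
```

The job is handed in at about 30 s: the rack is pressed against the end stop (about 8 N at most), the clamp has snapped home (about 8 N), and the rocker is on (about 12 N); the last pictures show the rack upright with all five tubes in it, and I did not check the bystanders in a closing picture.

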